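# Mount the fly-tying vise on its ball pedestal and latch it

### The job

Put the fly-tying vise onto the pedestal: lower its socket over the ball, gently and without jamming, with the jaws pointing out over the long end of the pedestal's plate, until it sits fully home on the collar. Then press its latch lever all the way down and let go, leaving the other things on the bench alone.

Things in the scene. Friction and masses are not known exactly. Their poses are not given: they have to be found in the camera images.
- vise: Fly-tying vise head, 0.5 to 0.7 kg, loose, upright on its round foot (72 mm across, 6 thick at the edge). Origin: centre of the foot's underside, on the axis, at the socket's mouth; x the way the jaws point, z up; lever on the -x side. Housing 45 mm across, 38 tall; 17 mm round stem from 38 to 62; steel bearing block from 62 to 92. Home, its foot lies flat on the pedestal's collar.
- socket (a point): Roof of the socket, on the axis, 31 mm above the foot's underside. Bore 26 mm for the 24 mm ball, mouth widened to 36 mm over its lowest 6 mm. Two spring keepers in the bore snap past the ball: going down, from 16 to 8 mm above home they resist (about 8 N on top of the vise's weight), then pull it home by up to 12 N. Let go above that it hangs there loose and may topple. Free to turn about the axis.
- vise_block (a point): Centre of the vise's bearing block, on the axis, 77 mm above the foot's underside. The block is 34 mm along x, 28 mm along y and 30 mm tall; its flat y sides are the place to grip from above. The jaws leave its +x side, a round nut stands 7 mm out of its -x side.
- jaw_tip (a point): Tip of the black tapering jaws, which rise forward from the block at 30 degrees: 79 mm ahead (+x) of the vise's axis, 112 mm above the foot's underside; a hook with a small fly is clamped there.
- latch (a joint): Latch lever angle (rad): starts raised (0 to 0.1), 0.8 all the way down against its stop, lying level. Hinge along the vise's y, 23 mm behind (-x) the axis, 24 mm above the foot's underside. Stiff: stays where left, moves at about 3 N on its pad. Its dog swings under the ball as it goes down: it jams if the socket is not home, and when down it keeps the ball out.
- latch_pad (a point): Middle of the upper face of the pad (18 by 18 mm) at the lever's end, 30 mm from the hinge, where to press from above; the block's top is 65 mm higher than the lowered pad. Raised (0): 41 mm behind (-x) the vise's axis, 48 mm above the foot's underside; all the way down: 53 mm behind, 27.5 mm above.
- pedestal: Steel pedestal, fixed. Origin: on the post's upright axis, on the bench; x along the plate's long end, z up. Plate 92 mm wide (y), 12 thick, from x = -45 to 105 mm. On the post: a flat collar 72 mm across, 6 thick, above it a 12 mm neck and a 24 mm ball, centre 18 mm above the collar's top. The post telescopes: collar's top 66 to 126 mm above the bench, set by the last user, to be felt or seen.
- thread_spool: Bystander: thread spool, 28 mm across, 30 mm tall, standing on the long end of the pedestal's plate; origin under its centre.
- resin_bottle: Bystander: dark bottle with orange label, 32 mm across, 105 mm tall; origin under its centre.
- bead_jar: Bystander: clear jar, 42 mm across, 42 mm tall; origin under its centre.
- hook_box: Bystander: white hook box 60 x 42 x 19 mm; origin under its centre.
- cork_spool: Bystander: wooden spool, 52 mm across, 45 mm tall; origin under its centre.
- bobbin: Bystander: bobbin holder lying flat, 110 mm long, 25 mm tall; origin under its spool.
- scissors: Bystander: small scissors lying flat, 115 mm long; origin at their pivot.

How it is judged:
On the way:
1. the vise stands upright on the pedestal with the ball in its socket, the lever still raised (horizontal distance between vise and pedestal below 0.003 m and angle between vise's own z axis and vertical below 0.06 rad and height (world z) of vise between 0.063 and 0.1295 m and contact force between vise and pedestal above 1 N and value of joint latch below 0.35 rad), for 0.2 s.
At the end, for the whole second after the job is handed in: The vise stands at rest and upright (within 3 degrees) on the pedestal's collar, its axis within 3 mm of the post's, jaws over the long end of the plate within 12 degrees of its line, and the latch lever is down (at least 0.72 of 0.8 rad), which it can only be with the socket home on the ball (value of joint latch above 0.72 rad and horizontal distance between vise and pedestal below 0.003 m and angle between vise's own z axis and vertical below 0.05 rad and height (world z) of vise between 0.063 and 0.1285 m and contact force between vise and pedestal above 1 N and angle between the x axis of vise and the x axis of pedestal, either way round below 0.22 rad and x of jaw_tip in the frame of pedestal above 0.06 m and linear speed of vise below 0.02 m/s); the robot touches nothing.
It fails at once if the vise and the pedestal are pressed together with more than 45 N (contact force between vise and pedestal above 45 N).
It fails at once if a bystander is pushed by more than 20 mm (distance of any of thread_spool, resin_bottle, hook_box, bead_jar, cork_spool, bobbin, scissors from where it was at the start of the episode above 0.02 m).
It also fails if it takes over 70 s, if anything falls off the work surface, if the arm or the gripper's body presses on something with over 40 N, if the wrist force passes 120 N, or if a joint passes its speed limit or range.

### The arm

A 7-joint arm with a two-finger parallel gripper is mounted at the origin on the work surface. World frame = base frame: x ahead of the robot, y to its left, z up, the work surface at z = 0. Lengths are in m, angles in rad, forces in N, time in s.
With the tool pointing down it reaches from about 0.35 to 0.9 m from the base axis. Payload 8.1 kg.
Tool frame: the origin (TCP) lies midway between the tips of the shut fingers; the grasp point (between the pads) lies 19 mm behind it; z points along the fingers, y is the line along which they close (so a half turn about z gives the same grasp; the last joint's range is limited). The gripper opens to 92 mm and grips with 3 to 60 N. Pads are 19 mm wide; open, the fingers measure 130 mm over their backs; the gripper's body (75 mm by 190 mm) begins 47 mm behind the grasp point.
Start: joints at [-1.338, 0.434, 0.025, 1.573, -0.012, 1.134, -0.075], TCP at [0.206, 0.59, 0.227] pointing down, gripper open.
Joint ranges: [-2.62, 2.62], [-0.44, 2.09], [-1.27, 1.32], [0.08, 2.57], [-1.32, 4.46], [0.12, 2], [-2.74, 2.74]. Speed limits (rad/s): [2.22, 2.22, 3.01, 3.01, 3.14, 3.14, 3.14].

### API

Orientations are given as a rotation vector (axis times angle).
In Python, from cell import readout, get_image, calibration, ticket gives the robot as it stands. The module is installed in compiled form; this text tells all that it offers.
- The arm moves only by the tool move_arm, never from a script. Its argument "series" is a list of rows, each a list of 6 numbers: the shift along the world's x, y, z as a fraction of full scale, then the turn, a rotation vector about the world's x, y, z as a fraction of full scale. A call has 1 to 5 rows; each row is the pose to reach, as a shift and turn from the pose commanded when the call began; what a row does not reach only later rows make up. Full scale, the value 1, is 0.75 m for a shift and 60 degrees for a turn. A row lasts 1/10 s, in which the tool goes at most 50 mm and 8.59 degrees, less where a joint would pass 70% of its speed; a pose out of reach is approached as far as the arm can. A call with a number of a shift or a turn outside -1 to 1 is refused whole. A call with a gripper value outside its range is refused whole. "claw" is the opening, from -1 (shut) to 1 (fully open), so that 0 is half open, set as the call begins (left out, the last holds). The fingers move at their own pace and stop on an object; "squeeze" is the grip in N (left out, the last holds). Time passes only in rows, so rows that repeat a pose let the fingers close. It gives the time, the measured TCP pose, the force, the opening and the grip force at its end, in the units of the state.
- readout.observe(): the state, without advancing time (a new reading comes with each control period).
- get_image(name): name is "side" or "top"; returns (picture, depth): 400x640x3 uint8, red, green, blue; 400x640 float32, m along the optical axis (not along the pixel's ray), 0 where there is no reading.
- calibration(name): a dict with "fx", "fy", "cx", "cy" (pixels), "view" (4x4, takes a point from world to camera coordinates). Camera axes: x right, y down, z forward; pixel columns grow to the right and rows downward; lengths in m; the calibration is good to about 2 mm. A picture is of the moment at which its call begins. calibration takes no time and is no camera call.
- ticket.sign_off(): hands the job in; it is judged then, once.
The state is a dict: "clock": time; "joints": joint angles; "dq": joint speeds; "joint_efforts": joint torques, N m; "position": TCP position; "ee_rot": TCP orientation; "force": force on the tool from outside, world axes, zero at the start; "ft_torque": the same for the moment, N m; "width": opening from 0.0 (shut) to 1.0 (fully open); "gripper_force": force on a finger pad.
Only numpy, scipy, OpenCV 4.12 (cv2) and the standard library are available. Lean on these libraries where they do the work, as an engineer would, in place of code of your own. Each camera call takes 0.05 s, during which the arm holds its last target. There are 200 camera calls.

## Working session

There is one attempt and no reset: what is moved stays moved. The work goes in short steps, Python scripts to look and compute and a tool call to move; the robot and the scene stay as the last step left them, time stands still between calls to the robot, and variables do not carry over. Pictures are saved under pics/ and viewed, at most 10 in all, crops included, and the job is handed in when it is done.

Besides the shell and the picture viewer there is one more tool, called by a JSON object that holds its "fn" and its "kwargs". move_arm: Moves the arm, as the interface text tells. Shift numbers are shares of 0.75 m and turn numbers shares of 60 degrees, none past 1 either way. Its arguments: {"type":"object","properties":{"series":{"type":"array"},"claw":{"type":"number"},"squeeze":{"type":"number"}},"required":["series"]}

```bash
mkdir -p pics; cat > h.py <<'E'
import numpy as np, cv2
from cell import readout, get_image, calibration, ticket
def grab(n):
    p,d=get_image(n); return p,d,calibration(n)
def world(d,c):
    h,w=d.shape; v,u=np.mgrid[:h,:w]
    P=np.stack([(u-c["cx"])/c["fx"]*d,(v-c["cy"])/c["fy"]*d,d,np.ones_like(d)],-1)
    return (P@np.linalg.inv(c["view"]).T)[...,:3]
E
python3 - <<'E'
from h import *
for n in("top","side"):
    p,d,c=grab(n); cv2.imwrite(f"pics/{n}0.png",p[...,::-1]); np.savez(f"{n}0.npz",p=p,d=d)
    v=np.linalg.inv(c["view"]); print(n,c["fx"],v.round(3).tolist(),(d>0).mean())
print(readout.observe())
E
```

```text
top 386.006173092253 [[-0.026, -0.987, 0.156, 0.39], [-1.0, 0.025, -0.013, 0.03], [0.009, -0.156, -0.988, 1.126], [0.0, 0.0, 0.0, 1.0]] 0.99578515625
side 470.24931607775596 [[0.989, -0.075, 0.129, 0.37], [-0.149, -0.553, 0.82, -1.161], [0.01, -0.83, -0.558, 0.891], [0.0, 0.0, 0.0, 1.0]] 0.99578125
{'clock': 0.1, 'joints': array([-1.33760385,  0.43519142,  0.02499671,  1.57398653, -0.01156762,
        1.1339921 , -0.07509393]), 'dq': array([ 0.00170021, -0.00144679,  0.00160972, -0.00451047,  0.00030768,
       -0.00174795, -0.00108542]), 'joint_efforts': array([ 3.40644845e-03, -6.69118810e+01,  9.87784490e-01, -3.15143681e+01,
       -6.06385712e-02,  3.73644009e-02,  5.04247669e-05]), 'position': array([0.20587347, 0.58964636, 0.22600762]), 'ee_rot': array([-5.25084111e-01, -3.09732872e+00,  2.24871470e-03]), 'force': array([ 0.05827164, -0.31558766, -0.11478674]), 'ft_torque': array([-0.00268451,  0.01746253,  0.02064543]), 'gripper_force': 0.0, 'width': 0.9983659041755796}
```

View pics/top0.png

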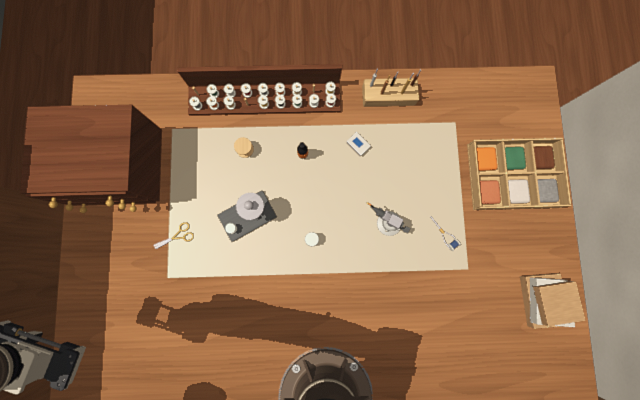

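View pics/side0.png

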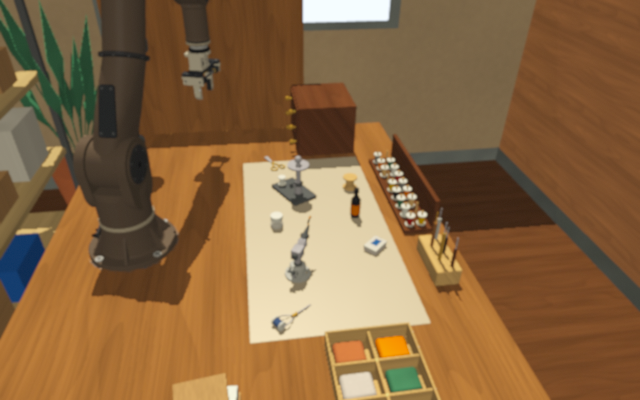

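The top view shows the pedestal with its collar near (250,206) and the thread spool at (232,229) on the plate's long end, which points left. The vise is near (391,222), with its jaws pointing up-left to (370,206). Next I'll measure both with depth.

```bash
python3 - <<'E'
from h import *
for n in("top","side"):
    z=np.load(n+"0.npz"); c=calibration(n); W=world(z["d"].astype(float),c); np.save(n+"W.npy",W)
W=np.load("topW.npy"); S=np.load("sideW.npy")
# pixel boxes top; z-bands
def bands(W,x0,x1,y0,y1,bs,name):
    m=(W[...,0]>x0)&(W[...,0]<x1)&(W[...,1]>y0)&(W[...,1]<y1)
    for a,b in bs:
        q=W[m&(W[...,2]>a)&(W[...,2]<b)]
        if len(q)>2: 
            r=cv2.minAreaRect((q[:,:2]*1000).astype(np.float32))
            print(name,a,b,len(q),"mean",q.mean(0).round(4),"min",q.min(0).round(3),"max",q.max(0).round(3),"rect",np.round(r[0],1),np.round(r[1],1),round(r[2],1))
for nm,w in(("top",W),("side",S)):
    print(nm,"pix collar",w[206,250] if nm=="top" else "")
    bands(w,.33,.56,.10,.36,[(.008,.018),(.03,.06),(.06,.075),(.075,.09),(.09,.105),(.105,.12),(.12,.135),(.135,.17)],"ped")
    bands(w,.33,.56,-.22,-.08,[(.003,.009),(.01,.03),(.03,.042),(.042,.06),(.06,.085),(.085,.096),(.096,.125)],"vise")
for n in("top","side"):
    p=np.load(n+"0.npz")["p"]
    b=[(180,260,200,290),(180,260,350,420)] if n=="top" else [(145,215,255,325),(210,290,265,335)]
    ims=[cv2.resize(p[a:bb,cc:d],(400,400*(bb-a)//(d-cc)),interpolation=cv2.INTER_CUBIC)[:400] for a,bb,cc,d in b]
    h=min(i.shape[0] for i in ims) if n=="x" else 460
    ims=[cv2.copyMakeBorder(i,0,h-i.shape[0],0,0,cv2.BORDER_CONSTANT) for i in ims]
    cv2.imwrite(f"pics/c_{n}.png",np.hstack(ims)[...,::-1])
E
```

```text
top pix collar [0.50949653 0.1806372  0.15341785]
ped 0.008 0.018 873 mean [0.4879 0.2173 0.0109] min [0.428 0.128 0.008] max [0.559 0.298 0.018] rect [499.3 212.3] [ 92.  149.7] 27.5
ped 0.03 0.06 89 mean [0.4681 0.2383 0.043 ] min [0.451 0.165 0.036] max [0.496 0.266 0.058] rect [479.5 217.5] [ 26.  104.2] 23.8
ped 0.105 0.12 16 mean [0.5177 0.176  0.1191] min [0.479 0.152 0.118] max [0.548 0.212 0.12 ] rect [514.9 176.3] [59. 49.] 33.3
ped 0.12 0.135 504 mean [0.513  0.1859 0.124 ] min [0.479 0.151 0.12 ] max [0.548 0.222 0.13 ] rect [513.4 186.7] [70.8 68.8] 88.0
ped 0.135 0.17 70 mean [0.5131 0.1853 0.1496] min [0.503 0.174 0.142] max [0.524 0.198 0.158] rect [513.7 185.4] [21.3 22.9] 62.2
vise 0.003 0.009 204 mean [ 0.451  -0.1681  0.0051] min [ 0.331 -0.219  0.003] max [ 0.555 -0.082  0.009] rect [ 442.4 -150.6] [135.9 224.2] 89.6
vise 0.01 0.03 30 mean [ 0.4555 -0.1853  0.0191] min [ 0.439 -0.218  0.01 ] max [ 0.476 -0.172  0.03 ] rect [ 453.8 -191.7] [47.9 21.7] 54.9
vise 0.03 0.042 58 mean [ 0.4562 -0.1921  0.035 ] min [ 0.446 -0.218  0.03 ] max [ 0.472 -0.179  0.042] rect 
[... 1694 characters left out ...]
2 100 mean [ 0.4657 -0.2087  0.0373] min [ 0.446 -0.22   0.03 ] max [ 0.49  -0.183  0.042] rect [ 466.9 -204.4] [36.2 44.3] 74.3
vise 0.042 0.06 38 mean [ 0.4671 -0.205   0.046 ] min [ 0.456 -0.215  0.042] max [ 0.479 -0.19   0.055] rect [ 468.  -202.3] [25.9 21.7] 84.3
vise 0.06 0.085 62 mean [ 0.4699 -0.2091  0.0765] min [ 0.449 -0.22   0.064] max [ 0.492 -0.181  0.085] rect [ 474.1 -204.3] [53.5 25.3] 29.7
vise 0.085 0.096 150 mean [ 0.4722 -0.197   0.0919] min [ 0.449 -0.22   0.085] max [ 0.504 -0.16   0.096] rect [ 475.5 -188. ] [76.3 28.5] 61.0
vise 0.096 0.125 110 mean [ 0.4922 -0.1599  0.1038] min [ 0.463 -0.202  0.096] max [ 0.508 -0.129  0.123] rect [ 489.1 -167.1] [85.2 24.3] 66.6
```

View pics/c_top.png

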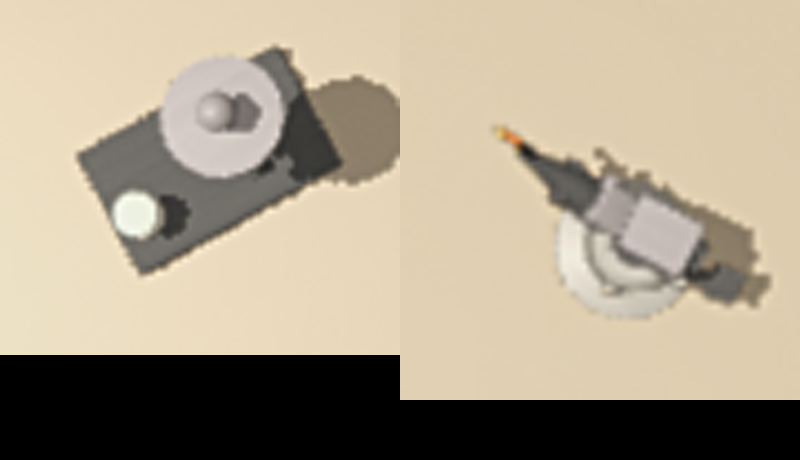

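View pics/c_side.png

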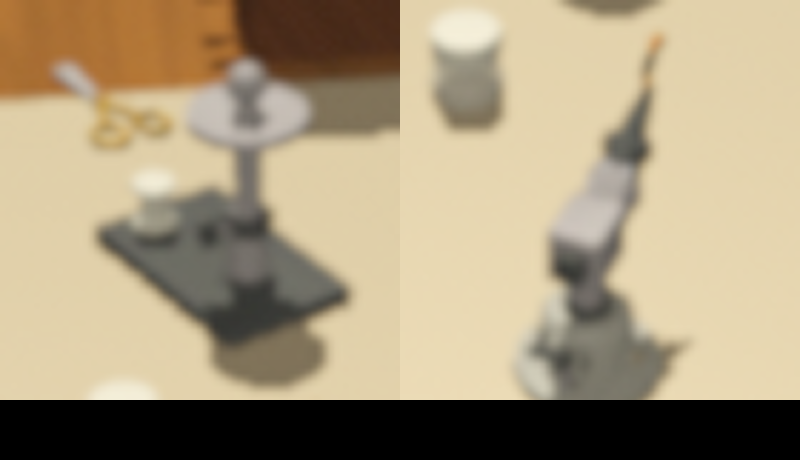

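The crops show the ball at about (217,110) on the collar, with the long end towards the spool. The vise block's top is at about (660,235), and the orange fly marks the jaw tip at (510,137). I'll now fit the vise and pedestal poses by ray casting.

```bash
cat >> h.py <<'E'
def cast(uv,c,z):
    uv=np.atleast_2d(np.asarray(uv,float)); V=np.linalg.inv(c["view"])
    r=np.c_[(uv[:,0]-c["cx"])/c["fx"],(uv[:,1]-c["cy"])/c["fy"],np.ones(len(uv))]@V[:3,:3].T
    return V[:3,3]+r*((z-V[2,3])/r[:,2])[:,None]
def rect(m,c,z):
    cn=max(cv2.findContours(m.astype(np.uint8),0,cv2.CHAIN_APPROX_NONE)[0],key=cv2.contourArea)[:,0]
    return cv2.minAreaRect((cast(cn,c,z)[:,:2]*1000).astype(np.float32)),len(cn)
E
python3 - <<'E'
from h import *
from scipy.optimize import least_squares
for n in("top","side"):
    z=np.load(n+"0.npz"); p=z["p"].astype(int); c=calibration(n); W=np.load(n+"W.npy")
    box=lambda x0,x1,y0,y1:(W[...,0]>x0)&(W[...,0]<x1)&(W[...,1]>y0)&(W[...,1]<y1)
    H=W[...,2]; 
    # collar disc incl. ball pixel: fit circle to outer contour
    m=box(.46,.57,.13,.24)&(H>.112)
    cn=max(cv2.findContours(m.astype(np.uint8),0,cv2.CHAIN_APPROX_NONE)[0],key=cv2.contourArea)[:,0]
    q=cast(cn,c,.1255)[:,:2]*1000
    f=least_squares(lambda s:np.hypot(*(q-s[:2]).T)-s[2],[513,185,36],loss="soft_l1"); print(n,"collar",f.x.round(1))
    b=W[box(.48,.55,.15,.22)&(H>.138)]
    g=least_squares(lambda s:np.linalg.norm(b-s,axis=1)-.012,[.513,.185,.143]); print(n,"ball",g.x.round(4),len(b))
    col=W[box(.46,.57,.13,.24)&(H>.115)&(H<.134)]; print("collar z",np.median(col[:,2]))
    # vise
    m=box(.44,.52,-.23,-.15)&(H>.086)&(H<.097)&(p.min(-1)>130); r=rect(m,c,.092); print(n,"block",r)
    o=(p[...,0]-p[...,2]>90)&box(.47,.54,-.17,-.09)&(H>.05)&(H<.14); o=o&(H>.07)
    ys,xs=np.nonzero(o); print("fly",len(xs),np.c_[xs,ys].mean(0),W[o].mean(0) if len(xs) else "", cast([xs.mean(),ys.mean()],c,.112))
    # foot edge pixels
    m=box(.40,.53,-.25,-.12)&(p.min(-1)>150)&((p.max(-1)-p.min(-1))<28)&(H<.02)
    m[:, :]&=(H>-.01); print("foot px",m.sum())
    k=rect(m,c,.006); print("foot",k)
    print("jaw far pts",W[box(.48,.54,-.16,-.11)&(H>.09)].max(0))
    print("bench z",np.median(W[box(.35,.42,-.1,.05)][:,2]))
E
```

```text
top collar [513.4 185.8  34.7]
top ball [0.5142 0.1866 0.1419] 70
collar z 0.12390007207025133
top block (((472.3553161621094, -190.49081420898438), (52.532806396484375, 26.805706024169922), 61.57198715209961), 50)
fly 6 [368.83333333 203.66666667] [ 0.51037259 -0.12389729  0.13281227] [[ 0.51290666 -0.12711831  0.112     ]]
foot px 133
foot (((453.1642761230469, -188.10745239257812), (68.24905395507812, 31.193485260009766), 52.157684326171875), 59)
jaw far pts [ 0.51485464 -0.11895058  0.13519009]
bench z 0.0025294035999645637
side collar [514.1 184.9  37.5]
side ball [0.5142 0.1853 0.1446] 40
collar z 0.12652841330134218
side block (((471.8369445800781, -193.60763549804688), (59.4034423828125, 29.086732864379883), 65.04093933105469), 48)
fly 1 [309. 217.] [ 0.5117712  -0.12086651  0.13090871] [[ 0.51530803 -0.09499499  0.112     ]]
foot px 35
foot (((441.8778381347656, -209.2538604736328), (10.191566467285156, 33.94451141357422), 12.906336784362793), 18)
jaw far pts [ 0.51391593 -0.12086651  0.13744188]
bench z 0.002395775024251423
```

```bash
python3 - <<'E'
from h import *
from scipy.optimize import least_squares
z=np.load("top0.npz"); p=z["p"]; c=calibration("top"); 
q=cast([[u,v] for v in range(200,250) for u in range(365,415)],c,.006)
big=cv2.resize(p[195:250,360:420],None,fx=6,fy=6,interpolation=cv2.INTER_CUBIC)
hsv=cv2.cvtColor(big,cv2.COLOR_RGB2HSV); bg=np.median(hsv[:60,-60:].reshape(-1,3),0); print(bg)
m=((hsv[...,1]<bg[1]-22)&(hsv[...,2]>120)).astype(np.uint8)
cn=max(cv2.findContours(m,0,cv2.CHAIN_APPROX_NONE)[0],key=cv2.contourArea)[:,0]
uv=(cn+.5)/6-.5+[360,195]
w=cast(uv,c,.006)[:,:2]*1000
# outer foot edge: the side away from the block (left/below in picture)
for c0 in([466,-197],[469,-196]):
  for it in range(6):
    d=w-c0; r=np.hypot(*d.T); k=(abs(r-36)<3.5)
    f=least_squares(lambda s:np.hypot(*(w[k]-s).T)-36,c0,loss="soft_l1"); c0=f.x
  a=np.degrees(np.arctan2(*(w[k]-c0).T[::-1])); print(c0.round(1),k.sum(),np.percentile(a,[2,25,50,75,98]).round(),"rms",np.sqrt((f.fun**2).mean()).round(2))
cv2.imwrite("pics/m.png",np.hstack([big,cv2.cvtColor(m*255,cv2.COLOR_GRAY2RGB)])[...,::-1])
E
```

```text
[ 19.  54. 221.]
[ 469.5 -199.6] 302 [-175. -101.   19.  115.  175.] rms 1.3
[ 469.5 -199.6] 302 [-175. -101.   19.  115.  175.] rms 1.3
```

View pics/m.png

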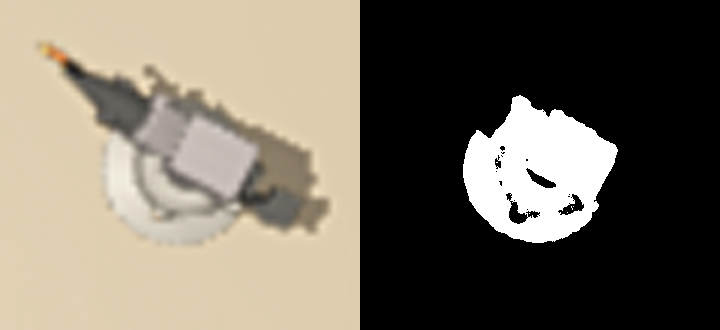

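The foot, block and jaws are clear in the enlarged crop. The fit picked up block edges, so I'll refine it later. Starting the transit towards the vise now.

{"fn": "move_arm", "kwargs": {"series": [[0.017, -0.053, 0, 0, 0, -0.084], [0.034, -0.106, 0, 0, 0, -0.168], [0.051, -0.159, 0, 0, 0, -0.252], [0.068, -0.212, 0, 0, 0, -0.336], [0.085, -0.265, 0, 0, 0, -0.42]], "claw": 1}}

```text
clock: 0.6
position: [0.2699, 0.3895, 0.2265]
ee_rot: [-1.193, -2.906, 0.001]
force: [0.6, -0.5, 1.5]
width: 0.999
gripper_force: 0.0
```

{"fn": "move_arm", "kwargs": {"series": [[0.017, -0.053, 0, 0, 0, -0.084], [0.034, -0.106, 0, 0, 0, -0.168], [0.051, -0.159, 0, 0, 0, -0.252], [0.068, -0.212, 0, 0, 0, -0.336], [0.085, -0.265, 0, 0, 0, -0.42]]}}

```text
clock: 1.1
position: [0.3335, 0.1908, 0.2267]
ee_rot: [-1.798, -2.576, -0.0]
force: [1.5, -0.0, -0.1]
width: 0.998
gripper_force: 0.0
```

{"fn": "move_arm", "kwargs": {"series": [[0.017, -0.053, 0, 0, 0, -0.084], [0.034, -0.106, 0, 0, 0, -0.168], [0.051, -0.159, 0, 0, 0, -0.252], [0.068, -0.212, 0, 0, 0, -0.336], [0.085, -0.265, 0, 0, 0, -0.42]]}}

```text
clock: 1.6
position: [0.3972, -0.0078, 0.2268]
ee_rot: [-2.317, -2.122, -0.001]
force: [1.5, -0.1, -0.4]
width: 1.003
gripper_force: 0.0
```

```bash
python3 - <<'E'
from h import *
from scipy.optimize import least_squares
from scipy.spatial.transform import Rotation as R
z=np.load("top0.npz"); p=z["p"]; c=calibration("top")
big=cv2.resize(p[195:250,360:420],None,fx=6,fy=6,interpolation=cv2.INTER_CUBIC)
hsv=cv2.cvtColor(big,cv2.COLOR_RGB2HSV)
m=((hsv[...,1]<32)&(hsv[...,2]>120)).astype(np.uint8)
cn=max(cv2.findContours(m,0,cv2.CHAIN_APPROX_NONE)[0],key=cv2.contourArea)[:,0]
P=lambda cn,h:cast((np.asarray(cn)+.5)/6-.5+[360,195],c,h)[:,:2]*1000
k=((cn[:,0]<122)&(cn[:,1]>145))|(cn[:,1]>212)
w=P(cn[k],.006)
f=least_squares(lambda s:np.hypot(*(w-s[:2]).T)-s[2],[469,-198,36],loss="soft_l1"); print("free",f.x.round(1),np.abs(f.fun).mean())
f=least_squares(lambda s:np.hypot(*(w-s).T)-36,[469,-198],loss="soft_l1"); print("r36",f.x.round(1))
B=P([[205,118],[257,150],[237,198],[172,172]],.092); print("block corners",B.round(1).tolist(),B.mean(0).round(1)); 
for i in range(4):
    e=B[(i+1)%4]-B[i]; print(np.hypot(*e).round(1),np.degrees(np.arctan2(e[1],e[0])).round(1))
s=readout.observe(); y=R.from_rotvec(s["ee_rot"]).as_matrix()[:,1]; print(s["clock"],s["position"],np.degrees(np.arctan2(y[1],y[0])))
E
```

```text
free [ 468.3 -198.8   34.8] 0.2601458706489888
r36 [ 469.7 -199.5]
block corners [[485.0, -195.9], [470.0, -218.4], [448.9, -208.2], [461.2, -179.8]] [ 466.3 -200.6]
27.0 -123.6
23.5 154.1
30.9 66.5
28.8 -34.2
1.6 [ 0.39723285 -0.00784459  0.22681219] -5.037790415688263
```

{"fn": "move_arm", "kwargs": {"series": [[0.019, -0.051, -0.01, 0, 0, -0.08], [0.038, -0.102, -0.03, 0, 0, -0.16], [0.058, -0.153, -0.05, 0, 0, -0.24], [0.077, -0.204, -0.07, 0, 0, -0.32], [0.096, -0.255, -0.09, 0, 0, -0.4]]}}

```text
clock: 2.1
position: [0.4696, -0.1988, 0.1583]
ee_rot: [-2.707, -1.594, 0.0]
force: [1.2, 1.0, 0.5]
width: 0.997
gripper_force: 0.0
```

{"fn": "move_arm", "kwargs": {"series": [[0, 0, 0, 0, 0, 0], [0, 0, 0, 0, 0, 0]]}}

```text
clock: 2.3
position: [0.4685, -0.1984, 0.1584]
ee_rot: [-2.706, -1.595, 0.003]
force: [-0.5, 0.7, -0.1]
width: 1.0
gripper_force: 0.0
```

{"fn": "move_arm", "kwargs": {"series": [[0, 0, -0.04, 0, 0, 0], [0, 0, -0.08, 0, 0, 0], [0, 0, -0.11, 0, 0, 0], [0, 0, -0.132, 0, 0, 0], [0, 0, -0.132, 0, 0, 0]]}}

```text
clock: 2.8
position: [0.4681, -0.1952, 0.059]
ee_rot: [-2.7, -1.6, 0.002]
force: [0.1, 0.1, 0.2]
width: 0.997
gripper_force: 0.0
```

{"fn": "move_arm", "kwargs": {"series": [[0, 0, 0, 0, 0, 0], [0, 0, 0, 0, 0, 0], [0, 0, 0, 0, 0, 0], [0, 0, 0, 0, 0, 0], [0, 0, 0, 0, 0, 0]], "claw": -1, "squeeze": 35}}

```text
clock: 3.3
position: [0.4695, -0.1974, 0.0606]
ee_rot: [2.704, 1.598, 0.001]
force: [0.1, 0.3, 0.1]
width: 0.619
gripper_force: 0.0
```

{"fn": "move_arm", "kwargs": {"series": [[0, 0, 0, 0, 0, 0], [0, 0, 0, 0, 0, 0], [0, 0, 0, 0, 0, 0], [0, 0, 0, 0, 0, 0], [0, 0, 0, 0, 0, 0]]}}

```text
clock: 3.8
position: [0.469, -0.1974, 0.0602]
ee_rot: [-2.705, -1.598, 0.0]
force: [-1.0, 0.7, -0.0]
width: 0.3
gripper_force: 34.9
```

{"fn": "move_arm", "kwargs": {"series": [[0, 0, 0.03, 0, 0, 0], [0, 0, 0.08, 0, 0, 0], [0, 0, 0.13, 0, 0, 0], [0, 0, 0.18, 0, 0, 0], [0, 0, 0.22, 0, 0, 0]]}}

```text
clock: 4.3
position: [0.4686, -0.1974, 0.2265]
ee_rot: [-2.705, -1.597, 0.001]
force: [1.3, 0.5, -7.4]
width: 0.304
gripper_force: 34.9
```

{"fn": "move_arm", "kwargs": {"series": [[0, 0, 0.02, 0, 0, 0], [0, 0, 0.033, 0, 0, 0], [0, 0, 0.033, 0, 0, 0], [0, 0, 0.033, 0, 0, 0]]}}

```text
clock: 4.7
position: [0.4686, -0.1969, 0.2489]
ee_rot: [-2.703, -1.598, 0.002]
force: [0.1, -0.0, -7.5]
width: 0.301
gripper_force: 34.9
```

```bash
python3 - <<'E'
from h import *
from scipy.spatial.transform import Rotation as R
s=readout.observe(); M=R.from_rotvec(s["ee_rot"]).as_matrix(); y=M[:,1]; print(s["clock"],s["position"],np.degrees(np.arctan2(y[1],y[0])),M[:,2],s["force"],s["ft_torque"],s["width"])
ims=[]
for n,b in(("top",(170,260,340,440)),("side",(150,250,250,350))):
    p,d,c=grab(n); np.savez(n+"1.npz",p=p,d=d)
    ims.append(cv2.resize(p[b[0]:b[1],b[2]:b[3]],(400,400*(b[1]-b[0])//100),interpolation=cv2.INTER_CUBIC)[:360])
cv2.imwrite("pics/lift.png",np.hstack(ims)[...,::-1])
E
```

```text
4.7 [ 0.46860459 -0.19691787  0.24889838] -28.829829368133492 [-1.65714042e-03  5.15466443e-04 -9.99998494e-01] [ 0.08730683 -0.04048983 -7.51978824] [-0.08898291  0.14060477  0.00307765] 0.3011816919794575
```

View pics/lift.png

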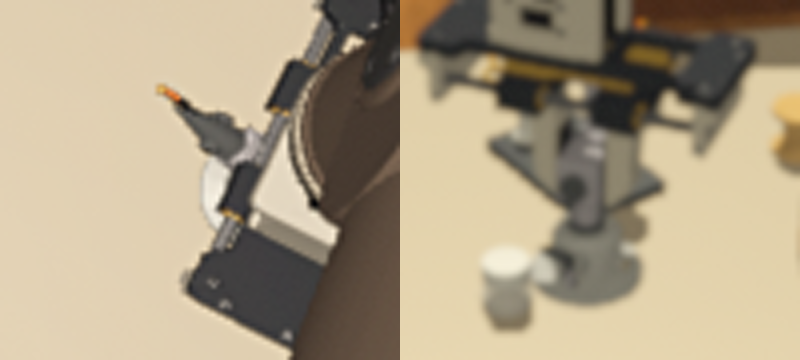

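The vise hangs upright in the grip, foot level, with the jaw tip at crop (165,90). Carrying it over to the pedestal with the yaw turn.

{"fn": "move_arm", "kwargs": {"series": [[0.006, 0.051, 0, 0, 0, 0.094], [0.012, 0.102, 0, 0, 0, 0.188], [0.018, 0.153, 0, 0, 0, 0.282], [0.024, 0.204, 0, 0, 0, 0.376], [0.03, 0.256, 0, 0, 0, 0.47]]}}

```text
clock: 5.3
position: [0.4912, -0.0041, 0.2492]
ee_rot: [-2.229, -2.213, 0.002]
force: [1.0, -0.4, -7.5]
width: 0.305
gripper_force: 35.0
```

{"fn": "move_arm", "kwargs": {"series": [[0.006, 0.051, 0, 0, 0, 0.094], [0.012, 0.102, 0, 0, 0, 0.188], [0.018, 0.153, 0, 0, 0, 0.282], [0.024, 0.204, 0, 0, 0, 0.376], [0.03, 0.256, 0, 0, 0, 0.468]]}}

```text
clock: 5.8
position: [0.5138, 0.1878, 0.2488]
ee_rot: [-1.626, -2.687, 0.003]
force: [0.7, -0.7, -7.0]
width: 0.303
gripper_force: 35.0
```

{"fn": "move_arm", "kwargs": {"series": [[0, 0, 0, 0, 0, 0], [0, 0, 0, 0, 0, 0], [0, 0, 0, 0, 0, 0]]}}

```text
clock: 6.1
position: [0.514, 0.1853, 0.2492]
ee_rot: [-1.634, -2.683, 0.003]
force: [0.3, -0.4, -6.2]
width: 0.306
gripper_force: 35.0
```

```bash
python3 - <<'E'
from h import *
from scipy.spatial.transform import Rotation as R
s=readout.observe(); M=R.from_rotvec(s["ee_rot"]).as_matrix(); y=M[:,1]; print(s["clock"],s["position"],np.degrees(np.arctan2(y[1],y[0])),M[:,2],s["force"],s["ft_torque"],s["width"])
ims=[]
for n,b in(("top",(160,250,200,300)),("side",(120,210,245,345))):
    p,d,c=grab(n); np.savez(n+"2.npz",p=p,d=d)
    ims.append(cv2.resize(p[b[0]:b[1],b[2]:b[3]],(400,360),interpolation=cv2.INTER_CUBIC))
cv2.imwrite("pics/over.png",np.hstack(ims)[...,::-1])
E
```

```text
6.1 [0.51399447 0.18527899 0.24917647] 27.32426326840791 [-0.00123711 -0.00146335 -0.99999816] [ 0.32990896 -0.36036343 -6.24110924] [-0.13517861  0.03553842 -0.00428736] 0.305722570355332
```

View pics/over.png

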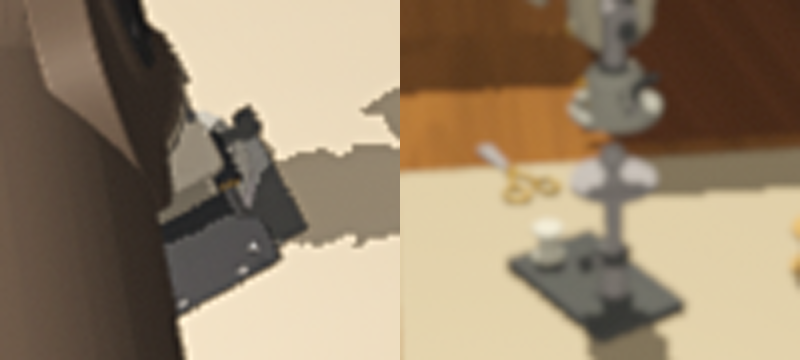

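The side crop shows the foot nearly centred over the ball, at column 615 against 613. I'll compare the foot and collar front rims numerically in the same view.

```bash
cat > rim.py <<'E'
from h import *
from scipy.optimize import least_squares
def rim(p,d,c,z0,z1,zp,rad,x0=(.514,.186)):
    W=world(d.astype(float),c); m=(np.hypot(W[...,0]-x0[0],W[...,1]-x0[1])<.06)&(W[...,2]>z0)&(W[...,2]<z1)
    m=max(((l==i) for l in [cv2.connectedComponents(m.astype(np.uint8))[1]] for i in range(1,l.max()+1)),key=np.sum)
    uv=[(u,np.nonzero(m[:,u])[0].max()+.5) for u in np.nonzero(m.any(0))[0]]
    q=cast(uv,c,zp)[:,:2]*1000
    f=least_squares(lambda s:np.hypot(*(q-s).T)-rad,[514,160],loss="soft_l1"); return f.x.round(1),np.abs(f.fun).mean().round(2),len(uv)
if __name__=="__main__":
    for k in range(4): s=readout.observe(); print(s["position"].round(4))
    c=calibration("side"); z=np.load("side2.npz")
    fz=readout.observe()["position"][2]-.060
    for dz in(-.003,0,.003):print("foot",rim(z["p"],z["d"],c,fz-.012,fz+.02,fz+dz,36))
    print("collar bottom",rim(z["p"],z["d"],c,.112,.134,.1195,36))
    z=np.load("side0.npz"); print("collar0",rim(z["p"],z["d"],c,.112,.134,.1195,36)); 
E
python3 rim.py
```

```text
[0.5142 0.1852 0.2497]
[0.5142 0.1852 0.2497]
[0.5142 0.1852 0.2497]
[0.5142 0.1852 0.2497]
foot (array([517.3, 188.4]), np.float64(1.35), 22)
foot (array([516.8, 182.9]), np.float64(1.36), 22)
foot (array([516.2, 177.3]), np.float64(1.38), 22)
collar bottom (array([514.8, 189.5]), np.float64(1.0), 22)
collar0 (array([514.8, 189.5]), np.float64(1.0), 22)
```

{"fn": "move_arm", "kwargs": {"series": [[-0.0013, 0.0027, -0.02, 0, 0, 0], [-0.0013, 0.0027, -0.04, 0, 0, 0], [-0.0013, 0.0027, -0.056, 0, 0, 0], [-0.0013, 0.0027, -0.056, 0, 0, 0]]}}

```text
clock: 6.6
position: [0.5122, 0.1876, 0.2065]
ee_rot: [-1.632, -2.683, 0.004]
force: [-0.9, 0.2, -6.0]
width: 0.303
gripper_force: 35.0
```

{"fn": "move_arm", "kwargs": {"series": [[0, 0, -0.0013, 0, 0, 0], [0, 0, -0.0027, 0, 0, 0], [0, 0, -0.004, 0, 0, 0], [0, 0, -0.0053, 0, 0, 0], [0, 0, -0.0053, 0, 0, 0]]}}

```text
clock: 7.1
position: [0.5133, 0.1887, 0.2041]
ee_rot: [1.631, 2.685, 0.0]
force: [0.7, -0.2, -6.5]
width: 0.307
gripper_force: 35.0
```

{"fn": "move_arm", "kwargs": {"series": [[0, 0, -0.0013, 0, 0, 0], [0, 0, -0.0027, 0, 0, 0], [0, 0, -0.0027, 0, 0, 0]]}}

```text
clock: 7.4
position: [0.5132, 0.1886, 0.2018]
ee_rot: [-1.631, -2.685, 0.0]
force: [0.3, -0.3, -6.8]
width: 0.301
gripper_force: 35.0
```

{"fn": "move_arm", "kwargs": {"series": [[0, 0, -0.0013, 0, 0, 0], [0, 0, -0.0027, 0, 0, 0], [0, 0, -0.0027, 0, 0, 0]]}}

```text
clock: 7.7
position: [0.5132, 0.1888, 0.2002]
ee_rot: [-1.631, -2.685, -0.0]
force: [-2.4, 0.1, -2.0]
width: 0.303
gripper_force: 35.0
```

{"fn": "move_arm", "kwargs": {"series": [[0, 0, -0.0013, 0, 0, 0], [0, 0, -0.0027, 0, 0, 0], [0, 0, -0.0027, 0, 0, 0]]}}

```text
clock: 8.0
position: [0.5133, 0.1891, 0.1983]
ee_rot: [-1.631, -2.685, -0.002]
force: [-2.7, 0.9, 1.1]
width: 0.301
gripper_force: 35.0
```

The force along z has risen by about 8 N, so the keepers are engaged. There is a small side force towards -x, which I'll relieve as I descend.

{"fn": "move_arm", "kwargs": {"series": [[-0.001, 0.0004, 0, 0, 0, 0], [-0.001, 0.0004, -0.0013, 0, 0, 0], [-0.001, 0.0004, -0.0027, 0, 0, 0], [-0.001, 0.0004, -0.0027, 0, 0, 0]]}}

```text
clock: 8.4
position: [0.5129, 0.1892, 0.1962]
ee_rot: [1.631, 2.685, 0.001]
force: [-0.8, 1.2, 1.3]
width: 0.306
gripper_force: 35.0
```

{"fn": "move_arm", "kwargs": {"series": [[0, 0, -0.0013, 0, 0, 0], [0, 0, -0.0027, 0, 0, 0], [0, 0, -0.0027, 0, 0, 0]]}}

```text
clock: 8.7
position: [0.5125, 0.1889, 0.1931]
ee_rot: [1.631, 2.685, -0.001]
force: [2.0, 2.1, -12.0]
width: 0.298
gripper_force: 35.0
```

The keepers are past and now pulling the vise home. Continuing down, with small side relief.

{"fn": "move_arm", "kwargs": {"series": [[0.0005, 0.0007, -0.0013, 0, 0, 0], [0.0005, 0.0007, -0.0027, 0, 0, 0], [0.0005, 0.0007, -0.0027, 0, 0, 0]]}}

```text
clock: 9.0
position: [0.5121, 0.1891, 0.1907]
ee_rot: [-1.631, -2.684, 0.003]
force: [2.0, 2.3, -18.2]
width: 0.303
gripper_force: 35.0
```

{"fn": "move_arm", "kwargs": {"series": [[0, 0, -0.0013, 0, 0, 0], [0, 0, -0.0027, 0, 0, 0], [0, 0, -0.0027, 0, 0, 0]]}}

```text
clock: 9.3
position: [0.5125, 0.1891, 0.1895]
ee_rot: [-1.631, -2.685, 0.001]
force: [0.8, 0.9, -14.0]
width: 0.305
gripper_force: 35.0
```

{"fn": "move_arm", "kwargs": {"series": [[0, 0, -0.0013, 0, 0, 0], [0, 0, -0.0013, 0, 0, 0]]}}

```text
clock: 9.5
position: [0.5128, 0.1891, 0.1886]
ee_rot: [1.631, 2.685, -0.001]
force: [2.0, 0.2, -15.2]
width: 0.303
gripper_force: 35.0
```

{"fn": "move_arm", "kwargs": {"series": [[0, 0, -0.0013, 0, 0, 0], [0, 0, -0.0013, 0, 0, 0]]}}

```text
clock: 9.7
position: [0.5127, 0.1893, 0.1878]
ee_rot: [-1.631, -2.685, 0.001]
force: [0.1, -1.0, -10.6]
width: 0.303
gripper_force: 35.0
```

{"fn": "move_arm", "kwargs": {"series": [[0, 0, -0.0013, 0, 0, 0], [0, 0, -0.0013, 0, 0, 0]]}}

```text
clock: 9.9
position: [0.513, 0.1894, 0.187]
ee_rot: [1.631, 2.685, 0.0]
force: [-0.7, -0.6, -8.6]
width: 0.304
gripper_force: 35.0
```

{"fn": "move_arm", "kwargs": {"series": [[0, 0, -0.0013, 0, 0, 0], [0, 0, -0.0013, 0, 0, 0]]}}

```text
clock: 10.1
position: [0.5132, 0.1896, 0.1861]
ee_rot: [1.631, 2.685, 0.001]
force: [0.4, -0.6, -6.8]
width: 0.302
gripper_force: 35.0
```

{"fn": "move_arm", "kwargs": {"series": [[0, 0, -0.0013, 0, 0, 0], [0, 0, -0.0013, 0, 0, 0]]}}

```text
clock: 10.3
position: [0.5134, 0.1895, 0.1858]
ee_rot: [1.631, 2.684, 0.002]
force: [-2.2, -1.6, 3.4]
width: 0.304
gripper_force: 35.0
```

{"fn": "move_arm", "kwargs": {"series": [[0, 0, -0.0013, 0, 0, 0], [0, 0, -0.0013, 0, 0, 0]]}}

```text
clock: 10.5
position: [0.5136, 0.1892, 0.1856]
ee_rot: [1.632, 2.684, 0.003]
force: [-4.5, -2.8, 12.1]
width: 0.305
gripper_force: 35.0
```

The vise is seated: the force climbs steeply at TCP z of about 0.1856. Backing off slightly, then releasing and rising.

{"fn": "move_arm", "kwargs": {"series": [[0, 0, 0.0015, 0, 0, 0], [0, 0, 0.0015, 0, 0, 0]]}}

```text
clock: 10.7
position: [0.5134, 0.1894, 0.1857]
ee_rot: [1.631, 2.684, 0.002]
force: [-1.5, -1.4, 3.4]
width: 0.301
gripper_force: 35.0
```

{"fn": "move_arm", "kwargs": {"series": [[0, 0, 0, 0, 0, 0], [0, 0, 0, 0, 0, 0], [0, 0, 0, 0, 0, 0], [0, 0, 0, 0, 0, 0], [0, 0, 0, 0, 0, 0]], "claw": 0.3}}

```text
clock: 11.2
position: [0.5129, 0.1895, 0.1851]
ee_rot: [1.631, 2.685, 0.0]
force: [0.1, 0.6, 0.3]
width: 0.638
gripper_force: 0.0
```

{"fn": "move_arm", "kwargs": {"series": [[0, 0, 0.03, 0, 0, 0], [0, 0, 0.07, 0, 0, 0], [0, 0, 0.11, 0, 0, 0], [0, 0, 0.15, 0, 0, 0], [0, 0, 0.15, 0, 0, 0]]}}

```text
clock: 11.7
position: [0.5149, 0.1899, 0.3016]
ee_rot: [1.63, 2.682, 0.009]
force: [0.4, 0.6, -0.0]
width: 0.648
gripper_force: 0.0
```

```bash
python3 - <<'E'
from h import *
from scipy.spatial.transform import Rotation as R
s=readout.observe(); M=R.from_rotvec(s["ee_rot"]).as_matrix(); y=M[:,1]; print(s["clock"],s["position"],np.degrees(np.arctan2(y[1],y[0])),M[:,2],s["force"])
p,d,c=grab("side"); W=world(d.astype(float),c)
cv2.imwrite("pics/seat.png",cv2.resize(p[90:210,225:345],(600,600),interpolation=cv2.INTER_CUBIC)[...,::-1])
E
```

```text
11.7 [0.51488516 0.18988296 0.30158261] 27.417542319254142 [ 0.00590763  0.00324243 -0.99997729] [ 3.65293832e-01  6.47236042e-01 -2.94045860e-04]
```

View pics/seat.png

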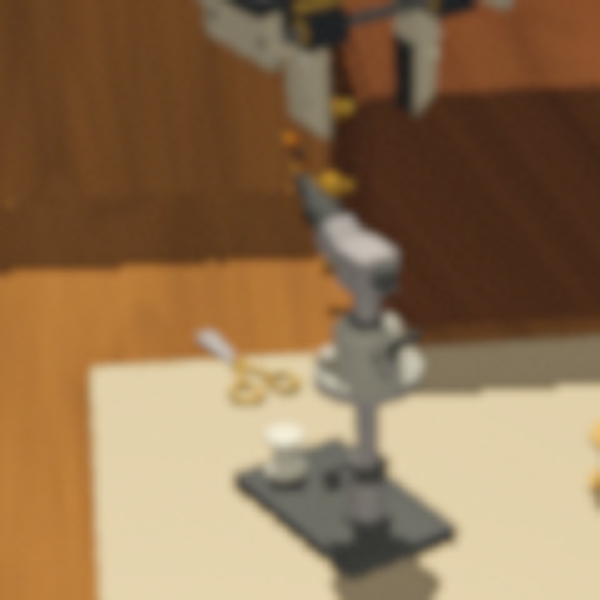

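The side view shows the vise seated flat and upright on the collar. The jaws point out over the spool, and the lever is still raised at about (405,340). Next I'll shut the fingers, lean the tool back 10°, and move behind the vise over the pad.

{"fn": "move_arm", "kwargs": {"series": [[0.01, -0.019, 0, 0.07, 0.038, 0], [0.02, -0.038, 0, 0.148, 0.077, 0], [0.029, -0.057, 0, 0.148, 0.077, 0], [0.029, -0.057, 0, 0.148, 0.077, 0], [0.029, -0.057, 0, 0.148, 0.077, 0]], "claw": -1}}

```text
clock: 12.25
position: [0.5342, 0.1468, 0.2966]
ee_rot: [-1.553, -2.553, -0.134]
force: [0.1, 0.9, -0.3]
width: 0.263
gripper_force: 0.0
```

{"fn": "move_arm", "kwargs": {"series": [[0, 0, 0, 0, 0, 0], [0, 0, 0, 0, 0, 0], [0, 0, 0, 0, 0, 0], [0, 0, 0, 0, 0, 0]]}}

```text
clock: 12.65
position: [0.5344, 0.1473, 0.2977]
ee_rot: [-1.551, -2.555, -0.136]
force: [0.0, -0.3, 0.5]
width: 0.004
gripper_force: 0.0
```

```bash
python3 - <<'E'
from h import *
from scipy.spatial.transform import Rotation as R
s=readout.observe(); M=R.from_rotvec(s["ee_rot"]).as_matrix(); print(s["clock"],s["position"],M.round(3).tolist(),s["force"],s["width"])
X=np.array([-.462,.887]); 
for b in(.045,.052): print(b,((np.array([.514,.1865])-b*X)-s["position"][:2])/.75)
E
```

```text
12.65 [0.53442258 0.14729685 0.29766112] [[-0.455, 0.887, -0.08], [0.874, 0.462, 0.154], [0.174, 0.0, -0.985]] [ 0.03425729 -0.26278328  0.47836098] 0.0043038338389550365
0.045 [ 0.0004899  -0.00094913]
0.052 [ 0.0048019  -0.00922779]
```

{"fn": "move_arm", "kwargs": {"series": [[0, -0.001, -0.04, 0, 0, 0], [0, -0.001, -0.08, 0, 0, 0], [0, -0.001, -0.12, 0, 0, 0], [0, -0.001, -0.141, 0, 0, 0], [0, -0.001, -0.141, 0, 0, 0]]}}

```text
clock: 13.15
position: [0.5331, 0.146, 0.1898]
ee_rot: [-1.551, -2.553, -0.131]
force: [-0.2, 0.0, 0.2]
width: 0.006
gripper_force: 0.0
```

{"fn": "move_arm", "kwargs": {"series": [[0, 0, -0.004, 0, 0, 0], [0, 0, -0.008, 0, 0, 0], [0, 0, -0.012, 0, 0, 0], [0, 0, -0.016, 0, 0, 0], [0, 0, -0.016, 0, 0, 0]]}}

```text
clock: 13.65
position: [0.5345, 0.1459, 0.1798]
ee_rot: [-1.552, -2.555, -0.136]
force: [-0.3, 0.5, -0.2]
width: 0.004
gripper_force: 0.0
```

Now pressing down and outward along the pad's arc.

{"fn": "move_arm", "kwargs": {"series": [[0.0005, -0.001, -0.003, 0, 0, 0], [0.001, -0.002, -0.006, 0, 0, 0], [0.0015, -0.003, -0.009, 0, 0, 0], [0.002, -0.004, -0.012, 0, 0, 0], [0.002, -0.004, -0.012, 0, 0, 0]]}}

```text
clock: 14.15
position: [0.5376, 0.1409, 0.1713]
ee_rot: [-1.556, -2.556, -0.136]
force: [1.9, -4.6, 5.0]
width: -0.002
gripper_force: 2.7
```

{"fn": "move_arm", "kwargs": {"series": [[0.0005, -0.001, -0.003, 0, 0, 0], [0.001, -0.002, -0.006, 0, 0, 0], [0.0015, -0.003, -0.009, 0, 0, 0], [0.002, -0.004, -0.012, 0, 0, 0], [0.002, -0.004, -0.012, 0, 0, 0]]}}

```text
clock: 14.65
position: [0.5382, 0.1393, 0.1619]
ee_rot: [-1.554, -2.555, -0.136]
force: [0.8, -2.3, 3.2]
width: 0.005
gripper_force: 1.7
```

{"fn": "move_arm", "kwargs": {"series": [[0, 0, -0.003, 0, 0, 0], [0, 0, -0.006, 0, 0, 0], [0, 0, -0.008, 0, 0, 0], [0, 0, -0.008, 0, 0, 0]]}}

```text
clock: 15.05
position: [0.5371, 0.1405, 0.1555]
ee_rot: [-1.551, -2.554, -0.135]
force: [0.8, 0.1, 1.2]
width: 0.007
gripper_force: 0.5
```

{"fn": "move_arm", "kwargs": {"series": [[0, 0, -0.0013, 0, 0, 0], [0, 0, -0.0026, 0, 0, 0], [0, 0, -0.0026, 0, 0, 0]]}}

```text
clock: 15.35
position: [0.5374, 0.1404, 0.1542]
ee_rot: [-1.551, -2.554, -0.136]
force: [-1.8, -0.8, 6.8]
width: 0.004
gripper_force: 3.2
```

{"fn": "move_arm", "kwargs": {"series": [[0, 0, -0.0013, 0, 0, 0], [0, 0, -0.0013, 0, 0, 0]]}}

```text
clock: 15.55
position: [0.5376, 0.1403, 0.1537]
ee_rot: [-1.551, -2.554, -0.137]
force: [-2.5, -2.3, 11.0]
width: 0.005
gripper_force: 5.3
```

{"fn": "move_arm", "kwargs": {"series": [[0, 0, -0.001, 0, 0, 0], [0, 0, -0.001, 0, 0, 0]]}}

```text
clock: 15.75
position: [0.5377, 0.1403, 0.1533]
ee_rot: [-1.552, -2.555, -0.138]
force: [-3.0, -1.2, 14.9]
width: 0.007
gripper_force: 7.2
```

The force climbs steeply at the expected height, so the lever is on its stop. Retreating and checking.

{"fn": "move_arm", "kwargs": {"series": [[0, 0, 0.01, 0, 0, 0], [0, 0, 0.05, 0, 0, 0], [0, 0, 0.1, 0, 0, 0], [0, 0, 0.15, 0, 0, 0], [0, 0, 0.2, 0, 0, 0]]}}

```text
clock: 16.25
position: [0.5369, 0.1401, 0.3035]
ee_rot: [-1.551, -2.554, -0.135]
force: [0.5, 0.9, 0.5]
width: 0.004
gripper_force: 0.0
```

{"fn": "move_arm", "kwargs": {"series": [[0, -0.05, 0.03, 0, 0, 0], [0, -0.1, 0.05, 0, 0, 0], [0, -0.16, 0.05, 0, 0, 0], [0, -0.22, 0.05, 0, 0, 0], [0, -0.28, 0.05, 0, 0, 0]]}}

```text
clock: 16.75
position: [0.5371, -0.0712, 0.3398]
ee_rot: [-1.55, -2.555, -0.136]
force: [0.4, 0.2, -0.3]
width: 0.007
gripper_force: 0.0
```

```bash
python3 - <<'E'
from h import *
ims=[]
for n,b in(("top",(160,240,200,280)),("side",(110,190,255,335))):
    p,d,c=grab(n); ims.append(cv2.resize(p[b[0]:b[1],b[2]:b[3]],(400,400),interpolation=cv2.INTER_CUBIC))
    W=world(d.astype(float),c); r=W[...,:2]-[.514,.1865]; X=np.array([-.462,.887]); a=r@X; l=r@[-.887,-.462]
    m=(a<-.044)&(a>-.062)&(abs(l)<.007)&(W[...,2]>.11)&(W[...,2]<.2); print(n,"pad z above foot",m.sum(),(np.median(W[...,2][m])-.1255) if m.any() else "")
    t=(np.hypot(*np.moveaxis(r,-1,0))<.11)&(W[...,2]>.225)&(W[...,2]<.25); q=W[t]; print("jaw dir",np.degrees(np.arctan2(*(q[:,:2].mean(0)-[.514,.1865])[::-1])) if len(q) else "",len(q))
cv2.imwrite("pics/end.png",np.hstack(ims)[...,::-1]); s=readout.observe(); print(s["clock"],s["force"])
E
```

```text
top pad z above foot 39 0.02608850614829089
jaw dir 117.82770991764603 100
side pad z above foot 13 0.028163091807669238
jaw dir 117.7217162540982 47
16.85 [-0.97945285 -0.2379464   0.02187927]
```

View pics/end.png

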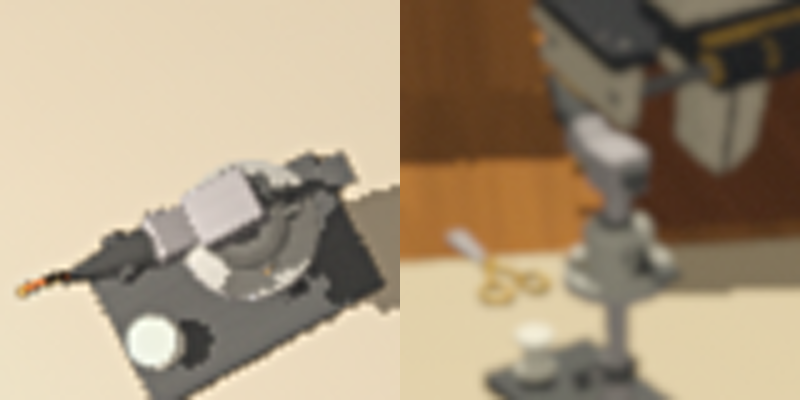

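The vise is home and upright. The jaws run along the plate at about 117.8° against 117.5°, and the pad at (340,165) measures 26 to 28 mm above the foot, so the lever is down. The spool has not moved.

```bash
python3 -c "
from cell import ticket; print(ticket.sign_off())"
```

```text
the job is handed in; nothing more can be done
None
```

The vise is on the pedestal, fully home on the collar, with its jaws out over the long end of the plate and the latch lever pressed down to its stop; I let go and handed the job in at about 17 s, and the sign-off gave no verdict.

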